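Put the balancer cones away in order

TASK

Put the wheel balancer's parts away: stack the three centring cones wide end down on the square stand, the largest at the bottom, then the middle one, then the smallest on top, each fully home over the one below, and seat the wing nut on the round stand. Set the parts down, do not let them fall or throw them about, and leave the socket, the tin and the gauge where they are.

Things in the scene. Friction and masses are not known exactly. Their poses are not given: they have to be found in the camera images.
- large_cone: The largest steel cone, loose, wide end down: foot diameter 112 mm, height 57 mm. 10 mm straight rim, flank to 32 mm, then an upright collar 44 mm in diameter, 25 mm tall (grip it here), dark disc on top. Recess below, 58 mm wide, 10 mm deep, fits over a collar or stub. 750 g. Origin: underside centre, z up. Seated, its rim lies on the stand's plate.
- medium_cone: The middle-sized steel cone, loose, wide end down: foot diameter 92 mm, height 52 mm. 10 mm straight rim, flank to 27 mm, then an upright collar 44 mm in diameter, 25 mm tall (grip it here), dark disc on top. Recess below, 58 mm wide, 10 mm deep, fits over a collar or stub. 500 g. Origin: underside centre, z up. Seated, its origin is 47 mm above the large cone's.
- small_cone: The smallest steel cone, loose, wide end down: foot diameter 74 mm, height 47 mm. 10 mm straight rim, flank to 22 mm, then an upright collar 44 mm in diameter, 25 mm tall (grip it here), dark disc on top. Recess below, 58 mm wide, 10 mm deep, fits over a collar or stub. 330 g. Origin: underside centre, z up. Seated, its origin is 42 mm above the medium cone's.
- wing_nut: Dark steel nut, loose: foot diameter 74 mm, height 47 mm, shaped like the smallest cone (collar 44 mm in diameter from 22 to 47 mm up, same recess below), with two wings along its +x and -x, 12 mm thick, 21 to 39 mm up, ending in 20 mm knobs 66 mm from the axis. Grip the collar across its y. 400 g. Origin: underside centre, z up. Seated, its rim lies on the stand's plate.
- square_stand: Grey stand with a SQUARE plate 110 x 110 mm, 10 mm thick, bolted to the bench; in its middle a steel stub 44 mm in diameter and 8 mm high (top 18 mm above the bench). Origin at the centre of the plate's underside, on the bench.
- round_stand: Grey stand with a ROUND plate 110 mm in diameter, 10 mm thick, bolted to the bench; in its middle a steel stub 44 mm in diameter and 8 mm high (top 18 mm above the bench). Origin at the centre of the plate's underside, on the bench.
- weight_bin: Bystander: yellow open bin of wheel weights, 90 x 110 mm, 45 mm high, fixed to the bench. Origin at the centre of its underside.
- socket: Bystander: dark impact socket standing upright, loose, 36 mm in diameter, 50 mm high. Origin at the centre of its foot.
- tin: Bystander: round aluminium tin, loose, 56 mm in diameter, 36 mm high. Origin at the centre of its underside.
- gauge: Bystander: flat black tread gauge, loose, 22 x 68 mm (long along its y), 12 mm high. Origin at the centre of its underside.
Mind the look-alikes: they are no part of the job. Leave any green or pink look-alike of the square_stand alone. What is shaped like the small_cone but red is not meant.

How it is judged:
By the outcome, as a careful person would: the job done as asked, in the order asked, and still so for the second after the job is handed in, with the robot touching nothing.
It also fails if it takes over 99 s, if anything falls off the work surface, if the arm or the gripper's body presses on something with over 40 N, if the wrist force passes 120 N, or if a joint passes its speed limit or range.

ROBOT

A 6-joint arm with a two-finger parallel gripper is mounted at the origin on the work surface. World frame = base frame: x ahead of the robot, y to its left, z up, the work surface at z = 0. Lengths are in m, angles in rad, forces in N, time in s.
With the tool pointing down it reaches from about 0.35 to 0.975 m from the base axis. Payload 4.9 kg.
Tool frame: the origin (TCP) lies midway between the tips of the shut fingers; the grasp point (between the pads) lies behind it (manip.tcp_to_grasp is the z of the grasp point in the tool frame, in m); z points along the fingers, y is the direction in which the jaws open and shut (so a half turn about z gives the same grasp; the last joint's range is limited). The gripper opens to 85 mm and grips with 20 to 120 N. Pads are 22 mm wide; open, the fingers measure 114 mm over their backs; the gripper's body (76 mm by 85 mm) begins 54 mm behind the grasp point. The pads swing forward as they close: fully open they stand 13 mm farther back than shut.
Start: joints at [-1.352, 0.053, 1.613, -0, 1.476, -0.119], TCP at [0.207, -0.59, 0.231] pointing down, gripper open.
Joint ranges: [-3.01, 3.01], [-1.01, 2.22], [0.06, 2.58], [-1.02, 4.17], [0.09, 2.62], [-3.14, 3.14]. Speed limits (rad/s): [2.57, 2.57, 3.14, 3.14, 3.14, 3.14].

INTERFACE

Orientations are given as a unit quaternion [w, x, y, z].
In Python, from plant import status, vision, order, regions_of, manip gives the robot as it stands. The module is installed in compiled form; this text tells all that it offers.
- The arm moves only by the shell command python3 -m crank 'ROWS'. ROWS is JSON, one flat list of numbers, 5 for each row, row after row: the shift along the tool's x, y, z in mm, then the turn about the tool's z in degrees, then the opening in per cent of the stroke, from 0 (shut) to 100 (fully open). In form: [tx, ty, tz, yaw, fingers, tx, ty, tz, yaw, fingers, ...]. A call has exactly 10 rows; each row is the pose to reach, as a shift and turn from the pose commanded when the call began, along the tool's axes at that moment; what a row does not reach only later rows make up. A row lasts 1/10 s, in which the tool goes at most 50 mm and 8.59 degrees, less where a joint would pass 70% of its speed; a pose out of reach is approached as far as the arm can. A call with a gripper value outside its range is refused whole. The fingers move at their own pace and stop on an object; the grip force is fixed at half the most. Time passes only in rows, so rows that repeat a pose let the fingers close, or fill a call up. It gives the time, the measured TCP pose, the force and the opening at its end, in the units of the state.
- status.state(): the state, without advancing time (a new reading comes with each control period).
- vision.grab_frame(name): name is "side" or "top" or "wrist"; returns (picture, depth): 420x560x3 uint8, red, green, blue; 420x560 float32, m along the optical axis (not along the pixel's ray), 0 where there is no reading.
- vision.get_calibration(name): a dict with "camera_matrix" (3x3 intrinsics, pixels), "R" (3x3) and "t" (3): a world point X has camera coordinates R X + t. Camera axes: x right, y down, z forward; pixel columns grow to the right and rows downward; lengths in m; the calibration is good to about 2 mm. A picture is of the moment at which its call begins: read the wrist's pose just before it. get_calibration takes no time and is no camera call; for the wrist camera it gives the pose at the moment of the call.
- order.job_done(): hands the job in, once; it reports no verdict.
Trained networks look in the newest picture that a camera, given by its name, has taken for a name from the list of things; names that differ only in an ending like _2 or _b are one class to them, and where a whole thing is asked for, a point or a joint stands for the part that bears it (a point fixed in the world has none). Each returns a list of dicts, best first, with "confidence" (0 to 1); they miss things now and then, are a little off and sometimes report something else, mostly with a low value. They report only what shows in the picture. A call takes as long as a camera call. They do not tell look-alikes from the thing itself.
- regions_of(camera, name): "region" (420x560 bool, what is visible of it) and "extent" ([centre column, centre row, width, height] in pixels, round what is visible of it).
The state is a dict: "time": time; "joint_pos": joint angles; "joint_vel": joint speeds; "joint_efforts": joint torques, N m; "tool_pos": TCP position; "tool_rot": TCP orientation; "contact_force": force on the tool from outside, world axes, zero at the start; "ft_torque": the same for the moment, N m; "gripper_width": opening from 0.0 (shut) to 1.0 (fully open).
Only numpy, scipy, OpenCV 4.12 (cv2) and the standard library are available. Lean on these libraries where they do the work, as an engineer would, in place of code of your own. Each camera call takes 0.05 s, during which the arm holds its last target. There are 200 camera calls.

## Working session

There is one attempt and no reset: what is moved stays moved. The work goes in short steps, Python scripts to look and compute and a shell command to move; the robot and the scene stay as the last step left them, time stands still between calls to the robot, and variables do not carry over. Pictures are saved under pics/ and viewed, on a budget of 14 in all, crops included, one or two more only if the job needs it, and the job is handed in when it is done.

```bash
mkdir -p pics; cat > h.py <<'E'
import numpy as np, cv2
from plant import status, vision, order, regions_of, manip
def save(im,n,s=1.0): cv2.imwrite('pics/'+n,cv2.resize(im[:,:,::-1],None,fx=s,fy=s,interpolation=cv2.INTER_CUBIC))
def cloud(d,c):
    K=c["camera_matrix"];v,u=np.mgrid[0:d.shape[0],0:d.shape[1]]
    P=np.stack([(u-K[0,2])/K[0,0]*d,(v-K[1,2])/K[1,1]*d,d],-1)
    return (P-np.array(c["t"]))@np.array(c["R"])
E
python3 - <<'E'
from h import *
c=vision.get_calibration("top");print(c["R"],c["t"])
im,d=vision.grab_frame("top");save(im,"top1.png",1.4);np.savez("top1.npz",im=im,d=d)
P=cloud(d,c)
for n in ["large_cone","medium_cone","small_cone","wing_nut","square_stand","round_stand","weight_bin","socket","tin","gauge"]:
    for r in regions_of("top",n)[:4]:
        m=r["region"]&(d>0);q=P[m]
        z=np.percentile(q[:,2],95) if len(q) else 0
        print(n,round(r["confidence"],2),np.round(r["extent"]),"c",np.round(np.median(q,0),3),"ztop",round(z,3),"rgb",im[m].mean(0).round())
s=status.state();print(s["time"],s["tool_pos"],s["tool_rot"],manip.tcp_to_grasp)
im,d=vision.grab_frame("side");save(im,"side1.png",1.4)
E
```

```text
[[-0.02164807 -0.99976435  0.00161131]
 [-0.99582783  0.02141987 -0.08870245]
 [ 0.08864704 -0.00352482 -0.99605686]] [0.01323261 0.48289999 1.35212055]
large_cone 0.55 [185. 242.  35.  37.] c [0.38  0.266 0.022] ztop 0.059 rgb [120. 119. 118.]
medium_cone 0.56 [224. 158.  31.  32.] c [0.636 0.156 0.02 ] ztop 0.054 rgb [114. 113. 112.]
medium_cone 0.55 [394. 192.  24.  38.] c [ 0.51  -0.374  0.036] ztop 0.05 rgb [51. 49. 50.]
small_cone 0.9 [271. 248.  21.  24.] c [0.348 0.01  0.019] ztop 0.05 rgb [121.  35.  33.]
small_cone 0.71 [266. 211.  21.  24.] c [0.466 0.021 0.019] ztop 0.05 rgb [113. 112. 112.]
small_cone 0.65 [397. 192.  23.  38.] c [ 0.51  -0.376  0.035] ztop 0.049 rgb [53. 51. 52.]
wing_nut 0.63 [396. 191.  21.  39.] c [ 0.513 -0.38   0.033] ztop 0.049 rgb [54. 52. 53.]
wing_nut 0.52 [185. 242.  36.  40.] c [0.38  0.266 0.022] ztop 0.059 rgb [119. 118. 117.]
square_stand 0.8 [346. 230.  42.  31.] c [ 0.407 -0.228  0.01 ] ztop 0.019 rgb [109. 108. 108.]
square_stand 0.78 [382. 292.  41.  37.] c [ 0.212 -0.331  0.01 ] ztop 0.019 rgb [ 65. 118.  74.]
square_stand 0.74 [396. 126.  38.  40.] c [ 0.734 -0.395  0.01 ] ztop 0.019 rgb [164. 107. 121.]
round_stand 0.93 [318. 158.  38.  34.] c [ 0.632 -0.15   0.011] ztop 0.019 rgb [109. 108. 108.]
weight_bin 0.6 [149. 201.  41.  36.] c [0.501 0.389 0.028] ztop 0.045 rgb [70. 63. 47.]
gauge 0.45 [267. 152.  20.   8.] c [0.654 0.011 0.012] ztop 0.017 rgb [56. 58. 58.]
gauge 0.44 [267. 212.  20.  21.] c [0.465 0.021 0.019] ztop 0.05 rgb [113. 112. 111.]
0.55 [ 0.20713659 -0.58965732  0.23128395] [-4.76958604e-06  9.85766137e-01  1.68122345e-01 -5.27300997e-07] -0.0187
```

View pics/top1.png

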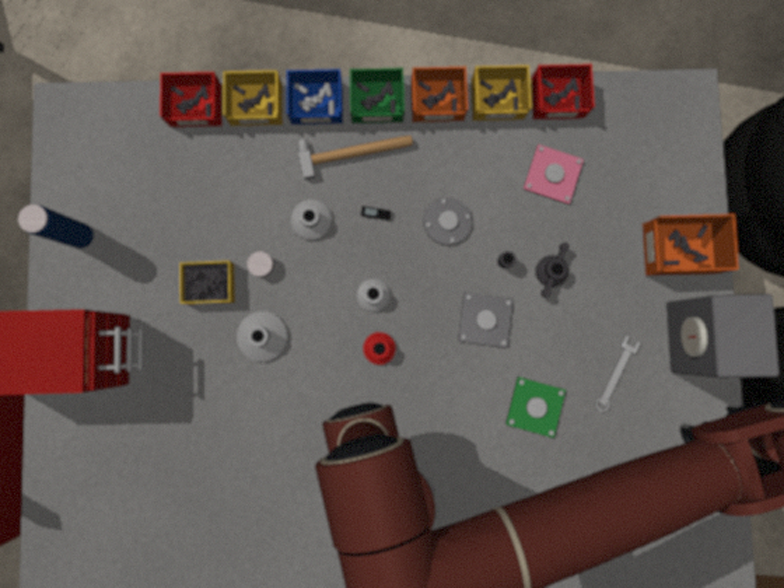

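View pics/side1.png

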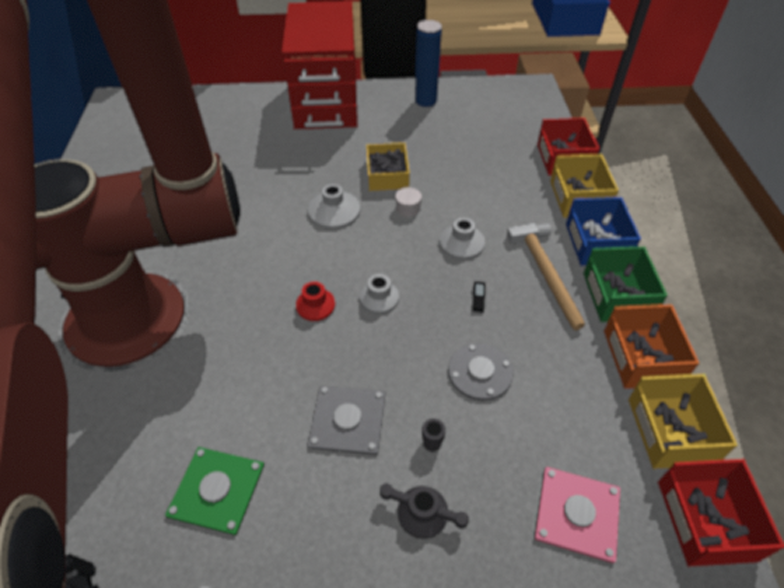

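Stand candidates in the top image (native px): grey (347,229), green (382,292) and pink (396,126). The grey square plate fits. Small-cone candidates: steel (266,211) and red (271,248). The steel one fits. I'll confirm both in one crop and refine the centres.

```bash
cat >> h.py <<'E'
def circ(P,d,c0,r,zlo,zhi):
    m=(d>0)&(np.hypot(P[...,0]-c0[0],P[...,1]-c0[1])<r)&(P[...,2]>zlo)&(P[...,2]<zhi)
    q=P[m][:,:2]
    (cx,cy),rr=cv2.minEnclosingCircle(q.astype(np.float32))
    return q.mean(0).round(4),(round(cx,4),round(cy,4)),round(rr,4),len(q)
E
python3 - <<'E'
from h import *
f=np.load("top1.npz");d=f["d"];im=f["im"];c=vision.get_calibration("top");P=cloud(d,c)
save(im[120:270,160:420],"crop1.png",3)
for n,c0,r,a,b in [("large",(.375,.266),.04,.05,.065),("med",(.636,.15),.04,.046,.06),("small",(.466,.021),.04,.041,.055),("nut",(.51,-.376),.03,.042,.055),
 ("sq plate",(.407,-.228),.09,.006,.03),("rd plate",(.632,-.15),.075,.006,.03),("sqstub",(.407,-.228),.035,.0145,.03),("rdstub",(.632,-.15),.035,.0145,.03),("large all",(.375,.266),.075,.006,.07),("med all",(.636,.15),.06,.006,.07),("small all",(.466,.02),.055,.006,.07)]:
    print(n,circ(P,d,c0,r,a,b))
m=(d>0)&(np.hypot(P[...,0]-.51,P[...,1]+.376)<.085)&(P[...,2]>.025)&(P[...,2]<.06)
q=P[m][:,:2];rho=np.hypot(*(q-q.mean(0)).T);w,v=np.linalg.eigh(np.cov(q[rho>.03].T));print("nut axis",v[:,1],np.degrees(np.arctan2(v[1,1],v[0,1])),q.mean(0))
E
```

```text
large (array([0.3807, 0.2711]), (0.3814, 0.2716), 0.0222, 164)
med (array([0.6413, 0.158 ]), (0.6421, 0.1586), 0.0224, 153)
small (array([0.4679, 0.0215]), (0.4675, 0.0214), 0.0218, 153)
nut (array([ 0.5129, -0.3832]), (0.5126, -0.3836), 0.0226, 153)
sq plate (array([ 0.4058, -0.2281]), (0.4074, -0.225), 0.0876, 1170)
rd plate (array([ 0.6324, -0.1508]), (0.6331, -0.1505), 0.0737, 863)
sqstub (array([ 0.4063, -0.2276]), (0.404, -0.2274), 0.0316, 142)
rdstub (array([ 0.6314, -0.151 ]), (0.6326, -0.1512), 0.0345, 140)
large all (array([0.3799, 0.2681]), (0.3775, 0.2679), 0.0717, 1035)
med all (array([0.6381, 0.1565]), (0.6384, 0.1526), 0.0556, 659)
small all (array([0.466 , 0.0207]), (0.4652, 0.0183), 0.0534, 443)
nut axis [-0.9109843   0.41244103] 155.64173119030724 [ 0.51229389 -0.38151418]
```

View pics/crop1.png

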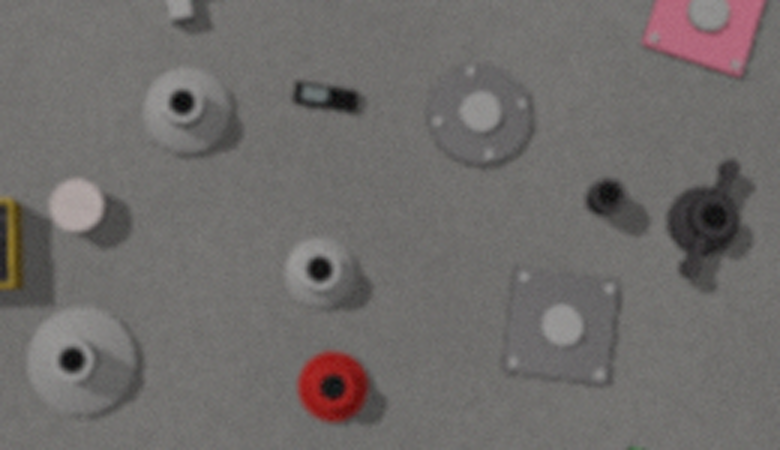

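The crop confirms the targets: grey square stand (562,325), grey round stand (481,112), and steel cones at (75,360), (183,105) and (319,268). The red cone at (333,386) is left alone. Moving towards the large cone via a waypoint.

```bash
cat >> h.py <<'E'
from scipy.spatial.transform import Rotation as Ro
def pose():
    s=status.state();q=s["tool_rot"];return np.array(s["tool_pos"]),Ro.from_quat([q[1],q[2],q[3],q[0]]),s
def go(*T):
    p,R,s=pose()
    print("t",s["time"],"tcp",p.round(4),"x-axis deg",np.degrees(np.arctan2(R.as_matrix()[1,0],R.as_matrix()[0,0])).round(2),"j",np.round(s["joint_pos"],2))
    for t in T: print(t,"->",(R.inv().apply(np.array(t)-p)*1000).round(1))
E
python3 -m crank '[20,-22,0,0,100, 60,-65,0,0,100, 106,-115,0,0,100, 140,-151,0,0,100, 174,-188,0,0,100, 208,-225,0,0,100, 242,-261,0,0,100, 276,-298,0,0,100, 310,-335,0,0,100, 340,-367,0,0,100]'
python3 -c "
from h import *
go((.42,0,.23),(.381,.2712,.2))"
```

```text
time: 1.6
tool_pos: [0.3985, -0.1477, 0.2318]
tool_rot: [0.001, 0.986, 0.168, 0.001]
contact_force: [1.2, -0.1, 0.4]
gripper_width: 0.998
t 1.6 tcp [ 0.3985 -0.1477  0.2318] x-axis deg 19.33 j [-0.53 -0.46  2.05  0.    1.55  0.7 ]
(0.42, 0, 0.23) -> [  69.2 -132.3    1.7]
(0.381, 0.2712, 0.2) -> [ 122.1 -401.1   31.4]
```

```bash

python3 -m crank '[13,-46,0,0,100, 26,-92,0,0,100, 39,-138,0,0,100, 52,-184,5,0,100, 64,-230,10,0,100, 77,-276,15,0,100, 90,-322,20,0,100, 100,-355,25,0,100, 107,-380,30,0,100, 109,-388,31,0,100]'
cat >> h.py <<'E'
def wrist(n,sv=True,s=1.2):
    c=vision.get_calibration("wrist");im,d=vision.grab_frame("wrist")
    if sv: save(im,n,s)
    return im,d,cloud(d,c)
E
python3 - <<'E'
from h import *
im,d,P=wrist("w1.png")
print(circ(P,d,(.381,.271),.04,.05,.065),circ(P,d,(.381,.271),.075,.006,.07))
go((.381,.2712,.034))
E
```

```text
time: 2.6
tool_pos: [0.3714, 0.2545, 0.1998]
tool_rot: [-0.0, 0.985, 0.17, -0.001]
contact_force: [0.4, -0.8, 0.3]
gripper_width: 1.002
(array([0.3836, 0.2691]), (0.3829, 0.269), 0.022, 1927) (array([0.3881, 0.2703]), (0.3823, 0.269), 0.0562, 9618)
t 2.65 tcp [0.3716 0.2542 0.1999] x-axis deg 19.51 j [ 0.43 -0.37  2.04  0.    1.47  1.66]
(0.381, 0.2712, 0.034) -> [ 14.7 -12.8 165.8]
```

View pics/w1.png

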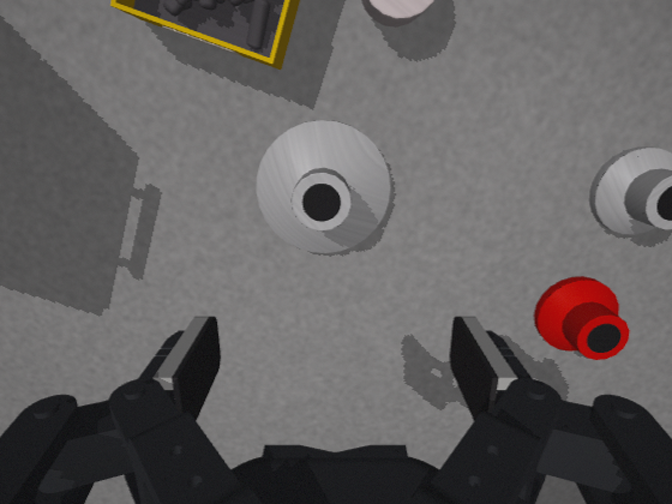

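The wrist image shows the large cone's collar at (321,202) with the jaws clear of it. Descending over the collar.

```bash

python3 -m crank '[8,-5,10,0,100, 15.4,-10.8,40,0,100, 15.4,-10.8,75,0,100, 15.4,-10.8,105,0,100, 15.4,-10.8,130,0,100, 15.4,-10.8,150,0,100, 15.4,-10.8,160,0,100, 15.4,-10.8,166,0,100, 15.4,-10.8,166,0,100, 15.4,-10.8,166,0,100]'
python3 -c "
from h import *
go((.3825,.2695,.034))"
```

```text
time: 3.65
tool_pos: [0.3842, 0.2681, 0.0355]
tool_rot: [-0.0, 0.986, 0.168, 0.001]
contact_force: [0.7, -0.5, 0.3]
gripper_width: 1.003
t 3.65 tcp [0.3842 0.2681 0.0355] x-axis deg 19.34 j [ 0.45 -0.11  2.13 -0.    1.13  1.68]
(0.3825, 0.2695, 0.034) -> [-1.1 -1.9  1.5]
```

```bash

python3 -m crank '[-1,-1.5,1,0,100, -1,-1.5,1,0,30, -1,-1.5,1,0,0, -1,-1.5,1,0,0, -1,-1.5,1,0,0, -1,-1.5,1,0,0, -1,-1.5,1,0,0, -1,-1.5,-5,0,0, -1,-1.5,-20,0,0, -1,-1.5,-40,0,0]'
python3 -c "
from h import *
go((.4061,-.2276,.16))"
```

```text
time: 4.65
tool_pos: [0.3784, 0.2676, 0.0709]
tool_rot: [0.001, 0.986, 0.168, -0.004]
contact_force: [-0.1, -0.4, -8.4]
gripper_width: 0.494
t 4.65 tcp [0.3784 0.2676 0.0709] x-axis deg 19.34 j [ 0.45 -0.18  2.11  0.    1.21  1.69]
(0.4061, -0.2276, 0.16) -> [-138.6  476.5  -87.8]
```

```bash

python3 -m crank '[0,0,-20,0,0, -4,14,-45,0,0, -11,38,-70,0,0, -21,71,-85,0,0, -32,109,-90,0,0, -43,147,-90,0,0, -54,185,-90,0,0, -65,218,-90,0,0, -71,238,-90,0,0, -73,245,-90,0,0]'
python3 -c "
from h import *
go((.4061,-.2276,.16))"
```

```text
time: 5.65
tool_pos: [0.3924, 0.0124, 0.1617]
tool_rot: [-0.001, 0.986, 0.167, -0.002]
contact_force: [0.9, 0.6, -9.0]
gripper_width: 0.494
t 5.65 tcp [0.3924 0.0124 0.1617] x-axis deg 19.18 j [-0.16 -0.51  2.2   0.    1.45  1.08]
(0.4061, -0.2276, 0.16) -> [-65.8 231.2   1.5]
```

```bash

python3 -m crank '[-4,14,0,0,0, -12,42,0,0,0, -22,77,0,0,0, -32,112,0,0,0, -38,135,0,0,0, -41,145,0,0,0, -43,150,0,0,0, -43,150,0,0,0, -43,150,0,0,0, -43,150,0,0,0]'
python3 - <<'E'
from h import *
im,d,P=wrist("w2.png")
for r in regions_of("wrist","square_stand")[:2]:
    m=r["region"]&(d>0);print(r["confidence"],np.median(P[m],0),im[m].mean(0))
print(circ(P,d,(.406,-.2276),.035,.0145,.03),circ(P,d,(.406,-.2276),.09,.006,.03))
go((.4061,-.2276,.16))
E
```

```text
time: 6.65
tool_pos: [0.4033, -0.141, 0.1641]
tool_rot: [-0.0, 0.986, 0.169, -0.0]
contact_force: [-0.0, 0.5, -8.0]
gripper_width: 0.492
0.98 [ 0.21034106 -0.35518466  0.00991186] [ 70.97050691 113.53640553  83.16774194]
0.59 [ 0.43446303 -0.25167235  0.00917874] [123.5535513  121.82821308 124.78607666]
(array([ 0.4151, -0.2398]), (0.4108, -0.235), 0.0217, 708) (array([ 0.4267, -0.2467]), (0.4082, -0.2326), 0.0765, 7090)
t 6.75 tcp [ 0.4033 -0.1413  0.1643] x-axis deg 19.42 j [-0.51 -0.4   2.13  0.    1.42  0.72]
(0.4061, -0.2276, 0.16) -> [-26.1  82.3   4.3]
```

View pics/w2.png

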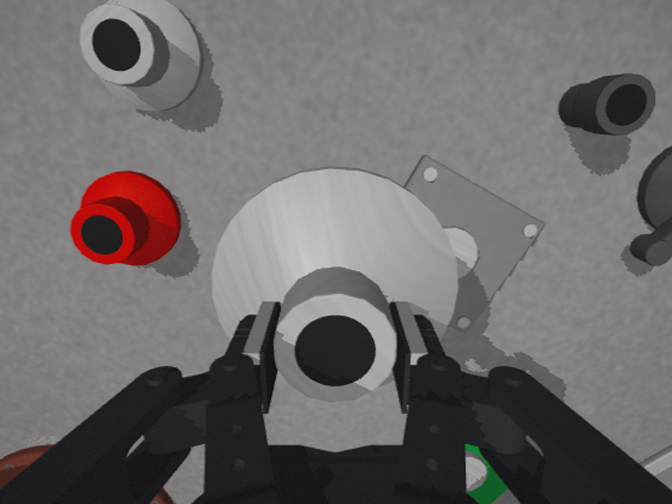

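```bash

python3 - <<'E'
from h import *
im,d,P=wrist("w2.png",False)
def ray(u,v,z):
    c=vision.get_calibration("wrist");K=c["camera_matrix"];R=np.array(c["R"]);o=-R.T@np.array(c["t"])
    w=R.T@np.linalg.inv(K)@np.array([u,v,1.]);return o+w*(z-o[2])/w[2]
B=[ray(u/1.2,v/1.2,.011) for u,v in [(431,174),(530,231),(463,322)]]
print(np.round(B,4),"centre",((B[0]+B[2])/2).round(4),np.linalg.norm(B[0]-B[2]))
p,R,s=pose();z=P[...,2];print("collar",circ(P,d,p[:2],.03,.182,.20),np.percentile(z[(d>0)&(np.hypot(P[...,0]-p[0],P[...,1]-p[1])<.021)],[50,80,95]))
print("foot",circ(P,d,p[:2],.07,.128,.146))
go((.4061,-.2276,.16))
E
```

```text
[[ 0.4593 -0.1969  0.011 ]
 [ 0.4445 -0.286   0.011 ]
 [ 0.3559 -0.2712  0.011 ]] centre [ 0.4076 -0.234   0.011 ] 0.1272892650070087
collar (array([ 0.4065, -0.1405]), (0.4091, -0.139), 0.0288, 9225) [0.18718206 0.24523125 0.2497155 ]
foot (array([ 0.4313, -0.1319]), (0.4039, -0.1414), 0.0564, 7399)
t 6.8 tcp [ 0.4034 -0.1415  0.1644] x-axis deg 19.41 j [-0.51 -0.4   2.13  0.    1.42  0.72]
(0.4061, -0.2276, 0.16) -> [-26.   82.1   4.3]
```

```bash

python3 -m crank '[-5,15,0,0,0, -14,45,0,0,0, -22,72,15,0,0, -26,85.5,40,0,0, -26,85.5,60,0,0, -26,85.5,75,0,0, -26,85.5,87,0,0, -26,85.5,93,0,0, -26,85.5,95,0,0, -26,85.5,95,0,0]'
python3 - <<'E'
from h import *
im,d,P=wrist("w3.png");p,R,s=pose()
print("foot",circ(P,d,p[:2],.07,.033,.052))
np.savez("w3.npz",im=im,d=d,P=P)
go((.407,-.231,.044))
E
```

```text
time: 7.8
tool_pos: [0.4075, -0.2315, 0.0698]
tool_rot: [0.0, 0.986, 0.168, 0.0]
contact_force: [0.4, -0.3, -8.8]
gripper_width: 0.494
foot (array([ 0.4352, -0.2219]), (0.4079, -0.2313), 0.0563, 7862)
t 7.85 tcp [ 0.4077 -0.2317  0.0702] x-axis deg 19.37 j [-0.68 -0.17  2.11  0.    1.2   0.56]
(0.407, -0.231, 0.044) -> [-0.5 -0.9 26.2]
```

View pics/w3.png

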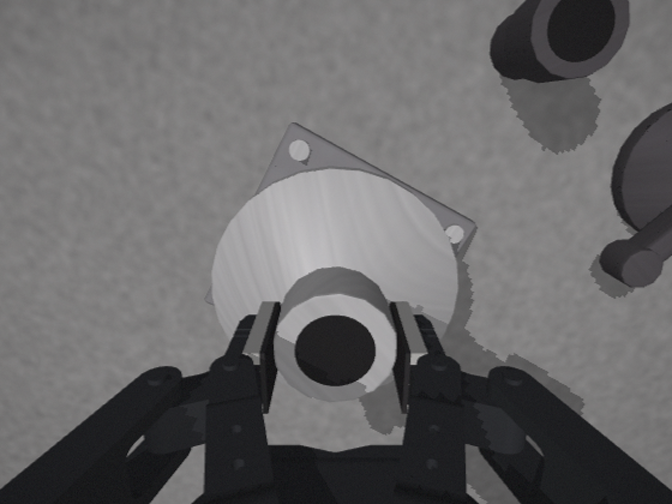

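Bolts at (299,150) and (455,233). I'll compute the stand centre from these.

```bash
cat >> h.py <<'E'
def ray(u,v,z,s=1.2):
    c=vision.get_calibration("wrist");K=c["camera_matrix"];R=np.array(c["R"]);o=-R.T@np.array(c["t"])
    w=R.T@np.linalg.inv(K)@np.array([u/s,v/s,1.]);return o+w*(z-o[2])/w[2]
E
python3 - <<'E'
from h import *
a,b=ray(299,150,.011),ray(455,233,.011);e=b-a
n=np.array([e[1],-e[0],0]);n*=np.sign(n@(np.array([.407,-.231,.011])-a))
print(a,b,np.linalg.norm(e),"centre",((a+b)/2+n/2).round(4))
go((.4075,-.233,.044))
E
```

```text
[ 0.45918283 -0.19553177  0.011     ] [ 0.44576875 -0.28548322  0.011     ] 0.09094613586064411 centre [ 0.4075 -0.2338  0.011 ]
t 7.85 tcp [ 0.4077 -0.2317  0.0702] x-axis deg 19.37 j [-0.68 -0.17  2.11  0.    1.2   0.56]
(0.4075, -0.233, 0.044) -> [-0.7  1.1 26.2]
```

```bash

python3 -m crank '[-0.8,1.7,3,0,0, -0.8,1.7,8,0,0, -0.8,1.7,13,0,0, -0.8,1.7,17,0,0, -0.8,1.7,20,0,0, -0.8,1.7,22,0,0, -0.8,1.7,24,0,0, -0.8,1.7,25,0,0, -0.8,1.7,26,0,0, -0.8,1.7,26,0,0]'
python3 -c "
from h import *
im,d,P=wrist('w4.png',False);p,R,s=pose();print('foot',circ(P,d,p[:2],.07,.012,.03),s['contact_force'])
go((.4075,-.2335,.044))"
```

```text
time: 8.85
tool_pos: [0.4071, -0.2334, 0.0441]
tool_rot: [0.0, 0.986, 0.168, -0.0]
contact_force: [-2.6, 2.7, -2.0]
gripper_width: 0.495
foot (array([ 0.4335, -0.224 ]), (0.4077, -0.2326), 0.0686, 11633) [-3.18810514  3.13174894 -1.44071995]
t 8.9 tcp [ 0.4071 -0.2334  0.0441] x-axis deg 19.36 j [-0.68 -0.13  2.12 -0.    1.15  0.55]
(0.4075, -0.2335, 0.044) -> [0.3 0.3 0.1]
```

```bash

python3 -m crank '[0,0,0.4,0,0, 0,0,0.4,0,60, 0,0,0.4,0,75, 0,0,0.4,0,100, 0,0,0,0,100, 0,0,0,0,100, 0,0,-15,0,100, 0,0,-40,0,100, 0,0,-75,0,100, 0,0,-115,0,100]'
python3 - <<'E'
from h import *
c=vision.get_calibration("top");im,d=vision.grab_frame("top");P=cloud(d,c)
print("top",circ(P,d,(.406,-.23),.04,.06,.075))
im,d,P=wrist('w5.png')
z=P[...,2];p=np.array([.4075,-.2335])
print("wrist",circ(P,d,p,.03,.06,.075),circ(P,d,p,.065,.017,.08),"top z",np.median(z[(np.hypot(P[...,0]-p[0],P[...,1]-p[1])<.021)&(z>.05)]))
go((.6418,.156,.2))
E
```

```text
time: 9.9
tool_pos: [0.4061, -0.2326, 0.1583]
tool_rot: [-0.001, 0.986, 0.168, -0.001]
contact_force: [1.0, -1.0, -0.3]
gripper_width: 1.001
top (array([ 0.4186, -0.2137]), (0.4178, -0.2135), 0.004, 4)
wrist (array([ 0.409 , -0.2328]), (0.4081, -0.2333), 0.0219, 2443) (array([ 0.4148, -0.2307]), (0.4075, -0.2331), 0.0561, 11720) top z 0.24541924212472999
t 10.0 tcp [ 0.4101 -0.2358  0.1652] x-axis deg 19.36 j [-0.68 -0.28  2.03  0.    1.38  0.55]
(0.6418, 0.156, 0.2) -> [ 348.7 -292.5  -35.6]
```

```bash

python3 -m crank '[14,-12,-10,0,100, 45,-38,-20,0,100, 80,-67,-30,0,100, 118,-98,-40,0,100, 157,-130,-40,0,100, 196,-163,-40,0,100, 235,-195,-40,0,100, 272,-226,-40,0,100, 308,-256,-40,0,100, 335,-278,-40,0,100]'
python3 -m crank '[8,-7,0,0,100, 13,-11,0,0,100, 14,-12,0,0,100, 14,-12,0,0,100, 14,-12,0,0,100, 14,-12,0,0,100, 14,-12,0,0,100, 14,-12,0,0,100, 14,-12,0,0,100, 14,-12,0,0,100]'
python3 - <<'E'
from h import *
im,d,P=wrist('w6.png',False)
print(circ(P,d,(.643,.155),.03,.046,.06),circ(P,d,(.641,.154),.06,.006,.03))
x=circ(P,d,(.643,.155),.03,.046,.06)[1]
go((*x,.029))
E
```

```text
time: 11.0
tool_pos: [0.6316, 0.1428, 0.1974]
tool_rot: [-0.0, 0.986, 0.169, -0.0]
contact_force: [0.2, -0.5, 1.5]
gripper_width: 1.001
time: 12.0
tool_pos: [0.64, 0.156, 0.1983]
tool_rot: [0.0, 0.986, 0.168, 0.0]
contact_force: [0.2, 1.0, 0.1]
gripper_width: 1.003
(array([0.6452, 0.1559]), (0.6442, 0.1556), 0.0219, 1818) (array([0.6511, 0.1582]), (0.6441, 0.1558), 0.0461, 4392)
t 12.05 tcp [0.6401 0.156  0.1983] x-axis deg 19.36 j [ 0.13  0.15  1.56 -0.    1.43  1.36]
(0.6442, 0.1556, 0.029) -> [  3.8   1.7 169.3]
```

```bash

python3 -m crank '[2,1,15,0,100, 3.8,1.7,45,0,100, 3.8,1.7,80,0,100, 3.8,1.7,110,0,100, 3.8,1.7,135,0,100, 3.8,1.7,152,0,100, 3.8,1.7,163,0,100, 3.8,1.7,169,0,100, 3.8,1.7,169,0,100, 3.8,1.7,169,0,100]'
python3 -c "
from h import *
go((.6442,.1556,.029))"
python3 -m crank '[0,0,0,0,70, 0,0,0,0,30, 0,0,0,0,0, 0,0,0,0,0, 0,0,0,0,0, 0,0,0,0,0, 0,0,0,0,0, 0,0,-8,0,0, 0,0,-25,0,0, 0,0,-50,0,0]'
python3 -c "
from h import *
go((.4078,-.2333,.2))"
```

```text
time: 13.05
tool_pos: [0.6452, 0.1558, 0.0307]
tool_rot: [0.0, 0.986, 0.168, 0.001]
contact_force: [0.0, -0.2, 0.5]
gripper_width: 0.999
t 13.05 tcp [0.6452 0.1558 0.0307] x-axis deg 19.36 j [0.12 0.33 1.65 0.   1.16 1.36]
(0.6442, 0.1556, 0.029) -> [-1.  -0.1  1.7]
time: 14.05
tool_pos: [0.6415, 0.1554, 0.077]
tool_rot: [-0.0, 0.986, 0.168, -0.003]
contact_force: [-0.7, -1.1, -4.9]
gripper_width: 0.495
t 14.05 tcp [0.6415 0.1554 0.077 ] x-axis deg 19.35 j [0.12 0.27 1.64 0.   1.24 1.36]
(0.4078, -0.2333, 0.2) -> [-350.1  289.1 -121.2]
```

```bash

python3 -m crank '[-5,4,-20,0,0, -20,16,-45,0,0, -45,37,-75,0,0, -78,64,-100,0,0, -115,94,-115,0,0, -153,126,-121,0,0, -191,157,-121,0,0, -229,188,-121,0,0, -264,217,-121,0,0, -290,238,-121,0,0]'
python3 -m crank '[-20,17,0,0,0, -40,33,0,0,0, -54,44,5,0,0, -60,50,15,0,0, -62,50.6,30,0,0, -62,50.6,45,0,0, -62,50.6,60,0,0, -62,50.6,68,0,0, -62,50.6,72,0,0, -62,50.6,72,0,0]'
python3 - <<'E'
from h import *
im,d,P=wrist('w7.png');p,R,s=pose()
print("med foot",circ(P,d,p[:2],.06,p[2]-.027,p[2]-.012))
print("large foot",circ(P,d,(.4075,-.2333),.065,.012,.03))
go((.4078,-.2333,.086))
E
```

```text
time: 15.05
tool_pos: [0.4473, -0.1665, 0.2002]
tool_rot: [0.0, 0.986, 0.167, -0.0]
contact_force: [0.8, 0.4, -5.0]
gripper_width: 0.491
time: 16.05
tool_pos: [0.4077, -0.2328, 0.1275]
tool_rot: [-0.001, 0.986, 0.168, -0.0]
contact_force: [0.1, -0.2, -4.0]
gripper_width: 0.495
med foot (array([ 0.4312, -0.2247]), (0.4073, -0.2328), 0.0461, 7610)
large foot (array([ 0.4422, -0.2221]), (0.4182, -0.2336), 0.0593, 4104)
t 16.1 tcp [ 0.408  -0.2331  0.1283] x-axis deg 19.38 j [-0.68 -0.24  2.07  0.    1.32  0.55]
(0.4078, -0.2333, 0.086) -> [-0.2  0.1 42.3]
```

View pics/w7.png

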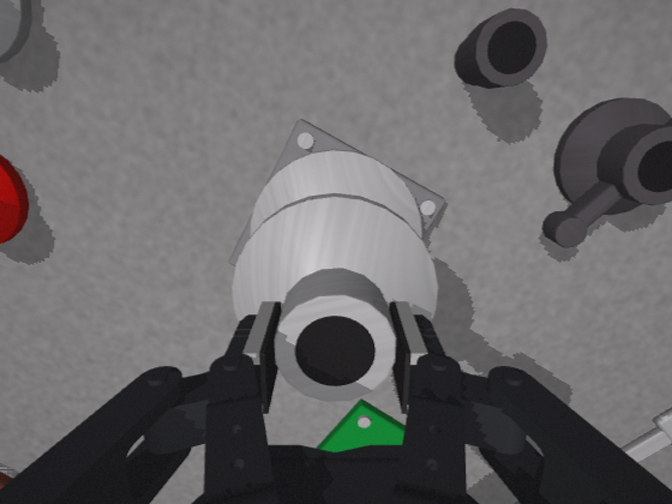

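The medium cone sits aligned above the large one: its foot is centred within 1 mm of the large cone, which lies flat on the plate. Lowering it.

```bash

python3 -m crank '[0,0,6,0,0, 0,0,14,0,0, 0,0,21,0,0, 0,0,27,0,0, 0,0,32,0,0, 0,0,36,0,0, 0,0,39,0,0, 0,0,41,0,0, 0,0,42,0,0, 0,0,42,0,0]'
```

```text
time: 17.1
tool_pos: [0.4079, -0.2334, 0.0875]
tool_rot: [-0.0, 0.986, 0.168, -0.0]
contact_force: [-3.8, 2.5, 3.4]
gripper_width: 0.498
```

```bash

python3 -m crank '[0,0,0,0,30, 0,0,0,0,60, 0,0,0,0,75, 0,0,0,0,100, 0,0,0,0,100, 0,0,0,0,100, 0,0,-15,0,100, 0,0,-40,0,100, 0,0,-75,0,100, 0,0,-115,0,100]'
python3 -m crank '[0,0,0,0,100, 12,-30,0,0,100, 25,-66,0,0,100, 42,-112,0,0,100, 59,-158,0,0,100, 76,-200,0,0,100, 85,-225,0,0,100, 85,-225,0,0,100, 85,-225,0,0,100, 85,-225,0,0,100]'
python3 - <<'E'
from h import *
im,d,P=wrist('w8.png')
print("small",circ(P,d,(.468,.019),.03,.041,.055),circ(P,d,(.468,.019),.05,.006,.03))
c=vision.get_calibration("top");im,d=vision.grab_frame("top");P=cloud(d,c)
print("stack top",circ(P,d,(.407,-.23),.04,.1,.13),np.median(P[(np.hypot(P[...,0]-.4065,P[...,1]+.23)<.02)&(P[...,2]>.08)][:,2]))
go((.468,.019,.024))
E
```

```text
time: 18.1
tool_pos: [0.407, -0.2327, 0.2012]
tool_rot: [-0.001, 0.986, 0.168, -0.001]
contact_force: [1.0, -0.2, 0.1]
gripper_width: 1.0
time: 19.1
tool_pos: [0.4134, 0.0064, 0.201]
tool_rot: [0.0, 0.986, 0.168, -0.0]
contact_force: [0.9, -0.5, 0.5]
gripper_width: 1.001
small (array([0.4698, 0.0185]), (0.4693, 0.0182), 0.022, 2025) (array([0.4724, 0.0202]), (0.4692, 0.0183), 0.0371, 2635)
stack top (array([ 0.406 , -0.2295]), (0.4063, -0.2301), 0.0222, 182) 0.10928689728641211
t 19.2 tcp [0.4134 0.0062 0.2011] x-axis deg 19.24 j [-0.17 -0.48  2.11 -0.    1.5   1.07]
(0.468, 0.019, 0.024) -> [ 55.8   5.9 177.1]
```

```bash

python3 -m crank '[15,2,0,0,100, 38,5,15,0,100, 54,7,45,0,100, 56.7,7.1,80,0,100, 56.7,7.1,115,0,100, 56.7,7.1,140,0,100, 56.7,7.1,158,0,100, 56.7,7.1,170,0,100, 56.7,7.1,176,0,100, 56.7,7.1,176,0,100]'
python3 -c "
from h import *
go((.4693,.0182,.025))"
```

```text
time: 20.2
tool_pos: [0.4691, 0.0188, 0.025]
tool_rot: [-0.0, 0.986, 0.168, -0.0]
contact_force: [0.3, 0.7, 1.3]
gripper_width: 0.997
t 20.2 tcp [0.4691 0.0188 0.025 ] x-axis deg 19.31 j [-0.12 -0.09  2.13 -0.    1.11  1.12]
(0.4693, 0.0182, 0.025) -> [ 0.   0.7 -0. ]
```

```bash

python3 -m crank '[0,0,0,0,70, 0,0,0,0,30, 0,0,0,0,0, 0,0,0,0,0, 0,0,0,0,0, 0,0,0,0,0, 0,0,0,0,0, 0,0,-8,0,0, 0,0,-25,0,0, 0,0,-50,0,0]'
python3 -c "
from h import *
go((.4078,-.2333,.2),(.4078,-.2333,.165))"
```

```text
time: 21.2
tool_pos: [0.4667, 0.0197, 0.0736]
tool_rot: [-0.001, 0.986, 0.168, -0.003]
contact_force: [0.6, -0.3, -3.4]
gripper_width: 0.494
t 21.2 tcp [0.4667 0.0197 0.0736] x-axis deg 19.35 j [-0.12 -0.17  2.11  0.    1.22  1.12]
(0.4078, -0.2333, 0.2) -> [-140.1  218.8 -126.3]
(0.4078, -0.2333, 0.165) -> [-139.9  218.9  -91.3]
```

```bash

python3 -m crank '[0,0,-25,0,0, -4,6,-60,0,0, -12,18,-95,0,0, -28,43,-120,0,0, -50,77,-125,0,0, -73,113,-125,0,0, -96,148,-125,0,0, -117,181,-125,0,0, -131,202,-125,0,0, -139,214,-125,0,0]'
python3 -m crank '[-2,3.5,0,0,0, -2,3.5,8,0,0, -2,3.5,18,0,0, -2,3.5,26,0,0, -2,3.5,32,0,0, -2,3.5,35,0,0, -2,3.5,35,0,0, -2,3.5,35,0,0, -2,3.5,35,0,0, -2,3.5,35,0,0]'
python3 - <<'E'
from h import *
im,d,P=wrist('w9.png');p,R,s=pose()
print("small foot",circ(P,d,p[:2],.05,p[2]-.022,p[2]-.008))
print("med foot",circ(P,d,(.4075,-.2333),.055,.059,.077))
go((.4078,-.2333,.124))
E
```

```text
time: 22.2
tool_pos: [0.4078, -0.2299, 0.1995]
tool_rot: [-0.001, 0.986, 0.167, -0.001]
contact_force: [0.3, 1.3, -3.3]
gripper_width: 0.489
time: 23.2
tool_pos: [0.4085, -0.2329, 0.1658]
tool_rot: [0.0, 0.986, 0.168, 0.0]
contact_force: [0.2, -0.2, -3.3]
gripper_width: 0.495
small foot (array([ 0.4284, -0.2261]), (0.4081, -0.2331), 0.0369, 5013)
med foot (array([ 0.4331, -0.2251]), (0.4075, -0.2337), 0.0461, 3541)
t 23.25 tcp [ 0.4084 -0.2329  0.1657] x-axis deg 19.35 j [-0.68 -0.28  2.03  0.    1.39  0.56]
(0.4078, -0.2333, 0.124) -> [-0.8  0.2 41.7]
```

View pics/w9.png

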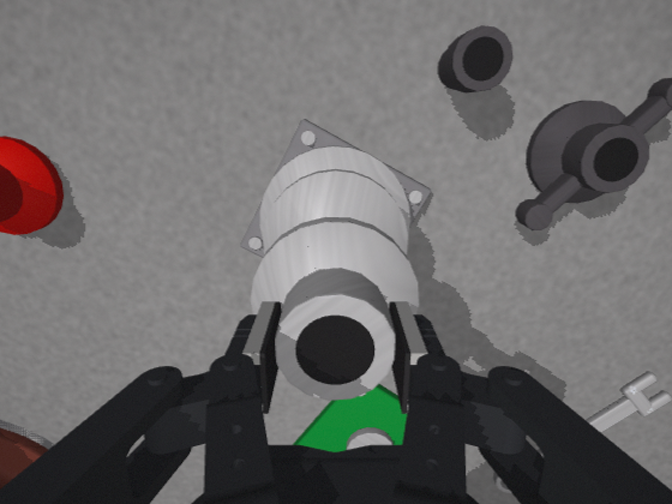

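The small cone is aligned over the stacked pair to within about 1 mm. Lowering it.

```bash

python3 -m crank '[-0.5,0.2,6,0,0, -0.5,0.2,14,0,0, -0.5,0.2,21,0,0, -0.5,0.2,27,0,0, -0.5,0.2,32,0,0, -0.5,0.2,36,0,0, -0.5,0.2,39,0,0, -0.5,0.2,41,0,0, -0.5,0.2,41.5,0,0, -0.5,0.2,41.5,0,0]'
```

```text
time: 24.25
tool_pos: [0.4081, -0.2331, 0.1258]
tool_rot: [-0.0, 0.986, 0.168, -0.0]
contact_force: [-4.6, 3.7, 7.0]
gripper_width: 0.492
```

```bash

python3 -m crank '[0,0,0,0,30, 0,0,0,0,60, 0,0,0,0,75, 0,0,0,0,100, 0,0,0,0,100, 0,0,0,0,100, 0,0,-15,0,100, 0,0,-40,0,100, 0,0,-65,0,100, 0,0,-85,0,100]'
python3 -m crank '[0,0,0,0,100, 8,30,0,8,100, 18,64,0,16,100, 28,100,5,24,100, 38,136,10,32,100, 46,165,10,40,100, 50,181,10,43.7,100, 50,181,10,43.7,100, 50,181,10,43.7,100, 50,181,10,43.7,100]'
python3 - <<'E'
from h import *
im,d,P=wrist('w10.png')
c0=circ(P,d,(.515,-.386),.03,.042,.055);print("nut",c0)
m=(d>0)&(np.abs(np.hypot(P[...,0]-c0[1][0],P[...,1]-c0[1][1])-.055)<.025)&(P[...,2]>.03)&(P[...,2]<.045)
q=P[m][:,:2];w,v=np.linalg.eigh(np.cov(q.T));print("axis",np.degrees(np.arctan2(v[1,1],v[0,1])))
c=vision.get_calibration("top");im,d=vision.grab_frame("top");P=cloud(d,c)
print("stack top",circ(P,d,(.407,-.23),.04,.142,.17),np.median(P[(np.hypot(P[...,0]-.4065,P[...,1]+.23)<.02)&(P[...,2]>.12)][:,2]))
go((*c0[1],.025))
E
```

```text
time: 25.25
tool_pos: [0.4083, -0.2334, 0.2117]
tool_rot: [0.001, 0.986, 0.168, 0.001]
contact_force: [0.7, -0.2, -0.3]
gripper_width: 0.998
time: 26.25
tool_pos: [0.5145, -0.3863, 0.1984]
tool_rot: [-0.0, 0.978, -0.21, -0.0]
contact_force: [-0.6, -0.1, 0.2]
gripper_width: 0.997
nut (array([ 0.5154, -0.3873]), (0.5146, -0.387), 0.0221, 1742)
axis 155.7146008138862
stack top (array([ 0.4056, -0.2304]), (0.4064, -0.2306), 0.0219, 171) 0.5362564416813387
t 26.35 tcp [ 0.5147 -0.3864  0.1989] x-axis deg -24.29 j [-0.76  0.12  1.6   0.    1.43  1.24]
(0.5146, -0.387, 0.025) -> [  0.2   0.6 173.9]
```

View pics/w10.png

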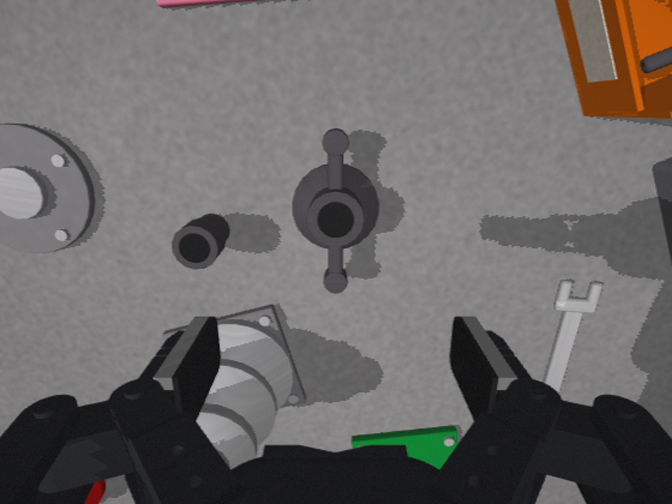

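The nut is centred at (335,218) with its wings along the tool's x. The socket, at (197,247), is well clear of the jaws, and the three cones are nested on the stand. Descending.

```bash

python3 -m crank '[0.2,0.6,15,0,100, 0.2,0.6,50,0,100, 0.2,0.6,85,0,100, 0.2,0.6,115,0,100, 0.2,0.6,140,0,100, 0.2,0.6,157,0,100, 0.2,0.6,168,0,100, 0.2,0.6,174,0,100, 0.2,0.6,174,0,100, 0.2,0.6,174,0,100]'
python3 -m crank '[0,0,0,0,70, 0,0,0,0,30, 0,0,0,0,0, 0,0,0,0,0, 0,0,0,0,0, 0,0,0,0,0, 0,0,0,0,0, 0,0,-8,0,0, 0,0,-25,0,0, 0,0,-50,0,0]'
python3 -c "
from h import *
go((.634,-.154,.2))"
```

```text
time: 27.35
tool_pos: [0.5157, -0.3885, 0.0261]
tool_rot: [0.001, 0.978, -0.211, 0.001]
contact_force: [0.2, 0.7, 0.3]
gripper_width: 1.0
time: 28.35
tool_pos: [0.5131, -0.3862, 0.0728]
tool_rot: [-0.002, 0.978, -0.211, -0.003]
contact_force: [0.2, 0.1, -4.5]
gripper_width: 0.492
t 28.35 tcp [ 0.5131 -0.3862  0.0728] x-axis deg -24.35 j [-0.76  0.24  1.69 -0.    1.22  1.23]
(0.634, -0.154, 0.2) -> [  13.7 -261.7 -126.8]
```

```bash

python3 -m crank '[0,0,-25,0,0, 0,0,-60,0,0, 0,-5,-90,0,0, 2,-20,-115,0,0, 4,-45,-125,0,0, 6,-75,-125,0,0, 7,-100,-125,0,0, 8,-115,-125,0,0, 8,-120,-125,0,0, 8,-120,-125,0,0]'
python3 - <<'E'
from h import *
im,d,P=wrist('w11.png');p,R,s=pose()
print("nut foot",circ(P,d,p[:2],.045,p[2]-.022,p[2]-.008))
print("plate",circ(P,d,(.634,-.154),.066,.006,.03),"stub",circ(P,d,(.634,-.154),.035,.0145,.03))
go((.634,-.154,.2))
E
```

```text
time: 29.35
tool_pos: [0.5715, -0.2816, 0.1996]
tool_rot: [0.0, 0.978, -0.21, -0.0]
contact_force: [-0.5, -0.4, -5.3]
gripper_width: 0.492
nut foot (array([ 0.5891, -0.2899]), (0.5708, -0.2817), 0.0369, 3920)
plate (array([ 0.6364, -0.1571]), (0.6345, -0.155), 0.0551, 9002) stub (array([ 0.6348, -0.1556]), (0.6344, -0.155), 0.022, 1496)
t 29.4 tcp [ 0.5713 -0.2823  0.1996] x-axis deg -24.35 j [-0.58  0.1   1.61 -0.    1.43  1.42]
(0.634, -0.154, 0.2) -> [   4.2 -142.7   -0.5]
```

View pics/w11.png

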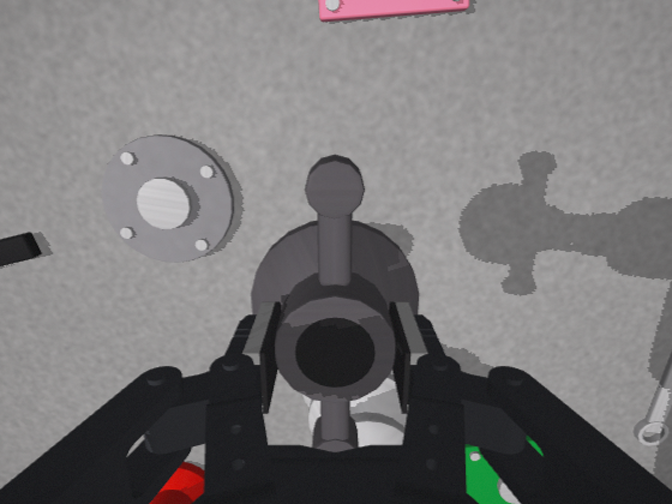

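```bash

python3 -m crank '[1,-15,0,0,0, 2,-45,0,0,0, 3,-80,0,0,0, 4,-110,10,0,0, 5,-130,35,0,0, 5.3,-140,65,0,0, 5.3,-141.7,95,0,0, 5.3,-141.7,120,0,0, 5.3,-141.7,138,0,0, 5.3,-141.7,145,0,0]'
python3 -m crank '[0,0,0,0,0, 0,0,0,0,0, 0,0,3,0,0, 0,0,7,0,0, 0,0,11,0,0, 0,0,14,0,0, 0,0,16,0,0, 0,0,18,0,0, 0,0,19,0,0, 0,0,19,0,0]'
python3 -c "
from h import *
im,d,P=wrist('w12.png',False);p,R,s=pose()
print('nut foot',circ(P,d,p[:2],.045,p[2]-.022,p[2]-.008))
go((.6345,-.155,.035))"
```

```text
time: 30.4
tool_pos: [0.6335, -0.1547, 0.0521]
tool_rot: [-0.0, 0.977, -0.211, -0.002]
contact_force: [-0.5, -0.0, -4.6]
gripper_width: 0.495
time: 31.4
tool_pos: [0.6351, -0.1549, 0.0361]
tool_rot: [0.0, 0.978, -0.211, 0.0]
contact_force: [-1.1, 0.8, -3.0]
gripper_width: 0.495
nut foot (array([ 0.6527, -0.1633]), (0.6348, -0.1552), 0.0369, 3899)
t 31.45 tcp [ 0.6351 -0.155   0.0361] x-axis deg -24.34 j [-0.35  0.3   1.67 -0.    1.16  1.64]
(0.6345, -0.155, 0.035) -> [-0.5  0.3  1.1]
```

Just touching down. I'll finish the seating, release, retreat and check.

```bash

python3 -m crank '[-0.3,0,0.5,0,0, -0.3,0,0.9,0,0, -0.3,0,0.9,0,30, -0.3,0,0.9,0,60, -0.3,0,0.9,0,75, -0.3,0,0.9,0,100, -0.3,0,0.9,0,100, -0.3,0,0,0,100, -0.3,0,-12,0,100, -0.3,0,-35,0,100]'
python3 -m crank '[0,0,-35,0,100, 0,0,-75,0,100, 0,0,-115,0,100, -20,-5,-150,0,100, -60,-10,-170,0,100, -80,-15,-180,0,100, -80,-15,-180,0,100, -80,-15,-180,0,100, -80,-15,-180,0,100, -80,-15,-180,0,100]'
python3 - <<'E'
from h import *
im,d,P=wrist('w13.png',False)
print("nut",circ(P,d,(.6345,-.155),.03,.05,.065),"foot",circ(P,d,(.6345,-.155),.05,.016,.035))
print("nut zs",np.histogram(P[(d>0)&(np.hypot(P[...,0]-.6345,P[...,1]+.155)<.06)][:,2],bins=np.arange(0,.07,.004)))
c=vision.get_calibration("top");im,d=vision.grab_frame("top");P=cloud(d,c);save(im[100:290,150:430],"top2.png",2.8)
for n,p,lo in [("stack",(.4063,-.2305),.1),("nut",(.6328,-.152),.03)]:
    q=P[(np.hypot(P[...,0]-p[0],P[...,1]-p[1])<.019)&(P[...,2]>lo)&(P[...,2]<.2)];print(n,"top z",np.percentile(q[:,2],[10,50,90]))
im,d=vision.grab_frame("side");save(im[120:400,120:480],"side2.png",2.1)
go((.6345,-.155,.035))
E
```

```text
time: 32.45
tool_pos: [0.6332, -0.1543, 0.0695]
tool_rot: [-0.0, 0.978, -0.211, -0.002]
contact_force: [-0.1, 0.7, 0.3]
gripper_width: 0.998
time: 33.45
tool_pos: [0.5681, -0.1086, 0.2495]
tool_rot: [-0.0, 0.977, -0.211, -0.001]
contact_force: [-0.0, 0.0, 0.5]
gripper_width: 1.005
nut (array([ 0.6343, -0.1546]), (0.6339, -0.1545), 0.0218, 1703) foot (array([ 0.6358, -0.1536]), (0.6403, -0.1573), 0.0435, 1992)
nut zs (array([ 164,  411, 3376,  153,  211,  802,  687,  290,   12,    4,   24,
        855,  303,  637, 1066,    0,    0]), array([0.   , 0.004, 0.008, 0.012, 0.016, 0.02 , 0.024, 0.028, 0.032,
       0.036, 0.04 , 0.044, 0.048, 0.052, 0.056, 0.06 , 0.064, 0.068]))
stack top z [0.14283224 0.14623606 0.14951035]Traceback (most recent call last):
  File "<stdin>", line 7, in <module>
    return _quantile_unchecked(
        a, q, axis, out, overwrite_input, method, keepdims, weights)
    return _ureduce(a,
                    func=_quantile_ureduce_func,
    ...<5 lines>...
                    overwrite_input=overwrite_input,
                    method=method)
    r = func(a, **kwargs)
    result = _quantile(arr,
                       quantiles=q,
    ...<2 lines>...
                       out=out,
                       weights=wgt)
    slices_having_nans = np.isnan(arr[-1, ...])
                                  ~~~^^^^^^^^^
IndexError: index -1 is out of bounds for axis 0 with size 0
```

View pics/top2.png

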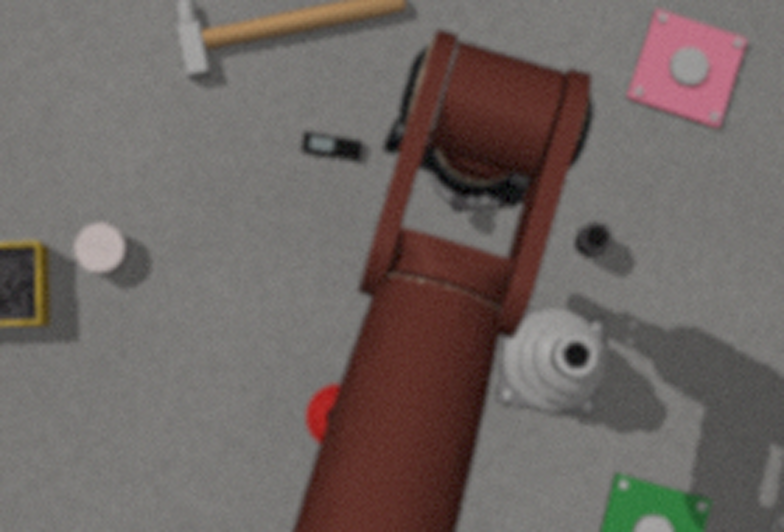

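The top view shows the three cones stacked at (560,357), with the socket, tin and gauge undisturbed. Stack top measures 0.146 m and nut collar top about 0.057 m, both as expected. One side view to finish.

```bash
python3 - <<'E'
from h import *
im,d=vision.grab_frame("side");save(im[120:400,120:480],"side2.png",2.1)
print(status.state()["time"],status.state()["joint_vel"].round(3) if hasattr(status.state()["joint_vel"],"round") else "")
E
```

```text
33.6 [ 0.003 -0.007 -0.     0.001  0.002  0.001]
```

View pics/side2.png

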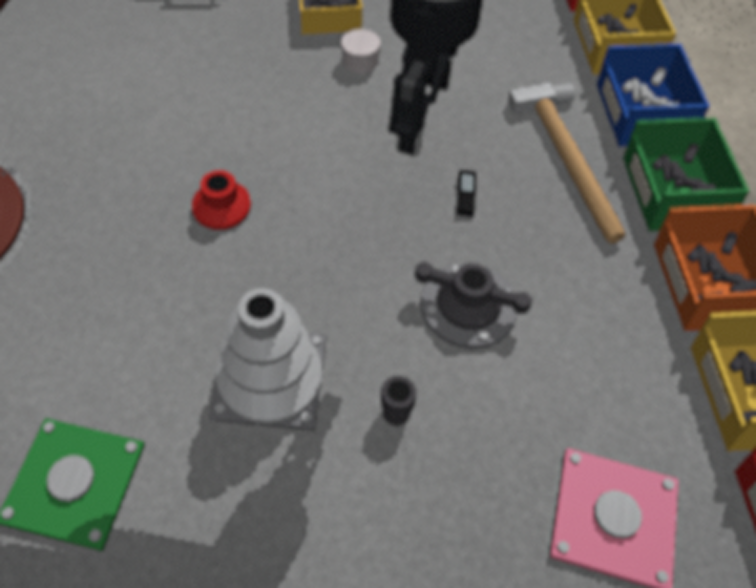

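The stack stands upright at (262,360) and the nut sits flat on the round stand at (472,300). The gripper is clear of both.

```bash
python3 -c "
from h import *
print(order.job_done())"
```

```text
the job is handed in; nothing more can be done
None
```

The job is done and handed in at about 34 s of the 99 s allowed. The large, medium and small cones are stacked in that order on the grey square stand, and the wing nut is on the round stand.

- **Stack:** its top measured 0.146 m, as expected with all three cones fully home.
- **Nut:** its collar top measured about 0.057 m, as expected when seated. It is centred within about 1 mm of the round stand.
- **Bystanders:** the socket, tin and gauge look where they were, and the look-alikes were not touched. I judged this by eye from the pictures.
- **Forces:** contact readings stayed below about 10 N at the end of each move. I did not log the peaks in between.

**Checks that disagreed or failed:**
- **Camera disagreement:** the top camera placed things 2–6 mm off the wrist camera. I used the wrist camera, which matched the held parts to within 1 mm.
- **Blocked view:** the final top-view height check of the nut failed because the arm was in the way. The wrist depth and side view covered it.
- **Touchdown height:** the small cone touched down about 1 mm higher than computed while held, but the later height check fit.

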